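Swing the reading lamp over the open book and switch it on

ROBOT

A 6-joint arm with a two-finger parallel gripper is mounted at the origin on the work surface. World frame = base frame: x ahead of the robot, y to its left, z up, the work surface at z = 0. Lengths are in mm, angles in rad, forces in N, time in s.
With the tool pointing down it reaches from about 300 to 875 mm from the base axis. Payload 6.4 kg.
Tool frame: the origin (TCP) lies midway between the tips of the shut fingers; the grasp point (between the pads) lies 19 mm behind it (manip.grip_depth is the z of the grasp point in the tool frame, in mm); z points along the fingers, y is the line along which they close (so a half turn about z gives the same grasp; the last joint's range is limited). The gripper opens to 88 mm and grips with 3 to 60 N. Pads are 18 mm wide; open, the fingers measure 123 mm over their backs; the gripper's body (75 mm by 187 mm) begins 45 mm behind the grasp point.
Start: joints at [0.907, 0.181, 1.607, -0, 1.354, -0.206], TCP at [254.127, 515.811, 238.714] pointing down, gripper open.
Joint ranges: [-2.99, 2.99], [-0.89, 2.07], [0.3, 2.58], [-1.14, 4.28], [0, 2.63], [-3.12, 3.12]. Speed limits (rad/s): [2.57, 2.57, 3.01, 3.14, 3.14, 3.14].

INTERFACE

Orientations are given as a rotation vector (axis times angle).
In Python, from workcell import manip, get_image gives the robot as it stands.
- The arm moves only by the tool servo_tool, never from a script. Its argument "steps" is a list of rows, each a list of 4 numbers: the shift along the tool's x, y, z in m, then the turn about the tool's z in rad. In form: [[x, y, z, turn], ...]. A call has 1 to 8 rows; each row shifts and turns the commanded pose from where the row before left it, along the tool's axes as they then stand; what a row does not reach is not made up. A row lasts 1/10 s, in which the tool goes at most 50 mm and 8.59 degrees, less where a joint would pass 70% of its speed; a pose out of reach is approached as far as the arm can. A call is refused whole if a number of a shift passes 0.05 or a number of a turn 0.15, either way. A call with a gripper value outside its range is refused whole. "hand" is the finger opening in m, from 0 to 0.0881, set as the call begins (left out, the last holds). The fingers move at their own pace and stop on an object; "force" is the grip in N (left out, the last holds). Time passes only in rows, so rows that do not move let the fingers close. It gives the time, the measured TCP pose, the force, the opening and the grip force at its end, in the units of the state.
- manip.get_state(): the state, without advancing time (a new reading comes with each control period).
- get_image(name): name is "scene" or "top" or "wrist"; returns a dict with "frame" (420x560x3 uint8, red, green, blue), "mtx" (3x3 intrinsics, pixels), "k1" (the pictures are not rectified: a ray, as slopes to the right and down, at radius r is drawn at 1 + k1 r^2 times it, then the intrinsics apply), "origin" and "attitude" of the camera in the world. Camera axes: x right, y up, looking along -z (the intrinsics and any distortion apply to the point x, -y, -z); pixel columns grow to the right and rows downward; lengths in mm; the calibration is good to about 2 mm. A picture is of the moment at which its call begins. There is no depth.
- manip.finish_job(): hands the job in; it is judged then, once.
The state is a dict: "time_s": time; "joint_pos": joint angles; "joint_velocities": joint speeds; "joint_torque": joint torques, N m; "tool_pos": TCP position; "eef_rot": TCP orientation; "wrist_force": force on the tool from outside, world axes, zero at the start; "moment": the same for the moment, N m; "opening": finger opening in mm; "gripper_force": force on a finger pad.
Only numpy, scipy, OpenCV 4.12 (cv2) and the standard library are available. Lean on these libraries where they do the work, as an engineer would, in place of code of your own. Each camera call takes 0.05 s, during which the arm holds its last target. There are 200 camera calls.

TASK

Push the reading lamp's arm round with a finger until it points straight at the middle of the open book, with the shade over the pages, and leave it there; then press the lamp's push-button switch right down and let it go. Push only on the bare bar, never touching the shade, and leave the lamp's foot, the book and everything else standing where they are.

Things in the scene. Friction and masses are not known exactly. Their poses are not given: they have to be found in the camera images.
- lamp: low swing-arm reading lamp: round black foot 120 mm across and 22 mm high, steel post 16 mm thick, topped by the arm joint 210 mm up. Loose, about 2.4 kg. Origin under the centre of the foot; z up along the post. A sideways push of about 10 N slides it
- lamp_arm (a joint): angle of the lamp's level arm about the post, rad, anticlockwise seen from above positive, range -1.5 to 1.5; 0 points along the lamp body's x axis. The arm stays where it is left; light friction, about 0.1 N m, so about 1 N at 100 mm from the post moves it
- lamp_pivot (a point): point on the arm's axis line over the post, 200 mm above the table, where the arm pivots. Turns with the arm: its x axis runs along the arm to the shade, z up. The arm is a round steel bar 14 mm thick centred at this height; between 20 and 165 mm from the post the bar is free to be pushed (a stub with a ball reaches 47 mm back beyond the post), with open space under it down to the foot or to what lies on the table (under 50 mm high)
- shade_mid (a point): point on the arm's line over the centre of the shade, 210 mm from the pivot, at the bar's height
- shade: black bell-shaped lamp shade under the end of the arm: 104 mm across at its lower rim, narrowing to 28 mm at the top, reaching from 10 to 80 mm below the bar's centre; a steel cap 24 mm across reaches 12 mm above the bar's centre. Origin at point shade_mid
- book: open book lying flat, 134 x 184 mm, 16 mm high, 0.4 kg, loose; origin under its centre, y axis across the two pages
- book_mid (a point): the middle of the open book, in the gutter between the pages, at page height
- switch (a joint): travel of the lamp's push-button switch, m: 0 when up, 0.006 fully down; springs back; about 4 N takes it fully down
- switch_top (a point): centre of the top of the switch's round steel-grey button, 34 mm across, in a low black housing fixed to the table beside the lamp; pressed straight down
- novel: closed grey hardback, 105 x 150 x 25 mm, bystander; origin under its centre. It lies on the other side of the lamp from the open book
- dish: small white ceramic bowl, 76 mm across, 24 mm high, bystander; origin under its centre. It stands beside the lamp on the other side from the switch
- jar: small amber jar with brass cap, 44 mm across, 45 mm high, bystander standing under the lamp arm's sweep; origin under its centre
- vase: white pot of peonies, about 150 mm across the flowers and 160 mm high, bystander far to the left; origin under its centre
- mug: blue mug, 80 mm across, 90 mm high, bystander far to the right; origin under its centre
- clock: round brass alarm clock, 90 mm across, 93 mm high, bystander off to one side; origin under its centre
- case: dark spectacles case, 60 x 155 x 30 mm, bystander off to one side; origin under its centre
Mind the look-alikes: they are no part of the job. Of the things shaped like the part that bears switch, the black one is meant.

How it is judged:
By the outcome, as a careful person would: the job done as asked, in the order asked, and still so for the second after the job is handed in, with the robot touching nothing.
It also fails if it takes over 64 s, if anything falls off the work surface, if the arm or the gripper's body presses on something with over 40 N, if the wrist force passes 120 N, or if a joint passes its speed limit or range.

## Working session

There is one attempt and no reset: what is moved stays moved. The work goes in short steps, Python scripts to look and compute and a tool call to move; the robot and the scene stay as the last step left them, time stands still between calls to the robot, and variables do not carry over. Pictures are saved under pics/ and viewed, at most 10 in all, crops included, and the job is handed in when it is done.

Besides the shell and the picture viewer there is one more tool, called after "Emit:" in YAML: its name, and indented under it one key for each argument. servo_tool: Moves the arm, as the interface text tells. Its arguments: {"type":"object","properties":{"steps":{"type":"array"},"hand":{"type":"number"},"force":{"type":"number"}},"required":["steps"]}

```bash
mkdir -p pics; cat > h.py <<'E'
import numpy as np, cv2
from workcell import manip, get_image
from scipy.spatial.transform import Rotation as R
def grab(n,f):
    d=get_image(n); cv2.imwrite('pics/'+f+'.png',d['frame'][:,:,::-1]); np.save('pics/'+f+'.npy',d,allow_pickle=True); return d
def load(f): return np.load('pics/'+f+'.npy',allow_pickle=True).item()
def att(d):
    a=np.array(d['attitude'],float); return a if a.shape==(3,3) else R.from_rotvec(a).as_matrix()
def ray(d,u,v):
    p=cv2.undistortPoints(np.array([[[u,v]]],float),np.array(d['mtx'],float),np.array([d['k1'],0,0,0.]))[0,0]
    return np.array(d['origin'],float), att(d)@np.array([p[0],-p[1],-1])
def onz(d,u,v,z):
    o,r=ray(d,u,v); return (o+r*(z-o[2])/r[2])
def pix(d,P):
    q=att(d).T@(np.array(P,float)-d['origin']); p=cv2.projectPoints(np.array([[q[0],-q[1],-q[2]]]),np.zeros(3),np.zeros(3),np.array(d['mtx'],float),np.array([d['k1'],0,0,0.]))[0]; return p.ravel()
E
python3 - <<'E'
from h import *
a=grab('top','top1');b=grab('scene','sc1')
print(a['origin'],a['attitude'],b['origin'],b['attitude'],manip.get_state())
E
```

```text
[ 460.50787967   10.4169154  1577.62752833] [ 0.05669443 -0.04439065 -1.55256298] [1444.91215445  366.02157753  946.98147772] [0.55800634 0.83486916 1.76730531] {'time_s': 0.1, 'joint_pos': array([ 9.06680960e-01,  1.81464803e-01,  1.60784848e+00, -6.34120182e-05,
        1.35382167e+00, -2.06336765e-01]), 'joint_velocities': array([ 0.00159253, -0.00064193, -0.00394558, -0.00108675, -0.00027378,
       -0.00064065]), 'joint_torque': array([ 1.31918583e-03, -4.34825957e+01, -3.42696154e+01,  7.04262243e-02,
        3.40760162e-02, -5.46476792e-05]), 'tool_pos': array([253.85270577, 515.41102213, 237.93010652]), 'eef_rot': array([-7.12658661e-01, -3.05908229e+00,  2.23736705e-03]), 'wrist_force': array([-0.47187788, -0.18099845, -0.39541599]), 'moment': array([0.01406784, 0.01479076, 0.02053458]), 'gripper_force': 0.0, 'opening': 88.54748161228393}
```

View pics/top1.png

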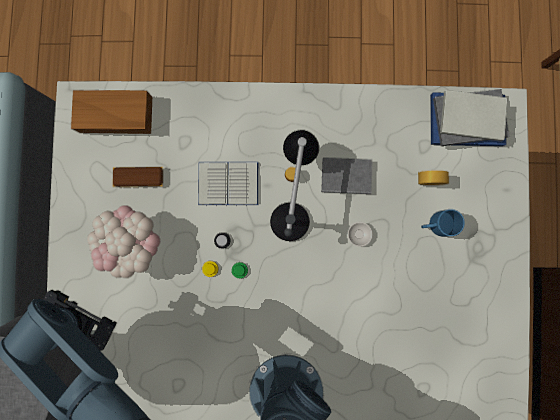

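View pics/sc1.png

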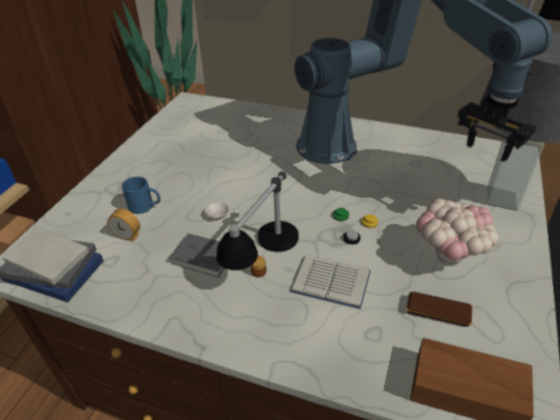

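The top view shows the lamp foot at (290,222), the shade at (301,147), the jar under the arm at (291,174) and the open book at (228,183). There are three candidate switches: black housing (222,240), yellow (210,269) and green (240,269). The black one with the grey button is the one described. I'll measure these and confirm the switch in a crop.

```bash
cat > m.py <<'E'
from h import *
a=load('top1'); f=a['frame'].astype(int); g=f.max(2)
dark=(g<60).astype(np.uint8)
def blob(m,u,v,w):
    s=np.zeros_like(m); s[v-w:v+w,u-w:u+w]=m[v-w:v+w,u-w:u+w]
    c=max(cv2.findContours(s,0,2)[0],key=cv2.contourArea); return c
for n,u,v,w,z in [('foot',290,222,26,22),('shade',301,147,24,120),('switch',222,240,12,15)]:
    c=blob(dark,u,v,w); (x,y),r=cv2.minEnclosingCircle(c); P=onz(a,x,y,z); print(n,x,y,r,P, np.linalg.norm(onz(a,x+r,y,z)-P))
# bar: bright pixels between
ys=range(160,208,4)
pts=[]
for y in ys:
    row=f[y,285:308].min(1).astype(float); w=np.clip(row-row.min(),0,None)
    print(y,[int(t) for t in f[y,285:308].min(1)])
big=cv2.resize(a['frame'][130:285,190:330,::-1],None,fx=5,fy=5,interpolation=cv2.INTER_CUBIC)
cv2.imwrite('pics/crop1.png',cv2.resize(big,(540,598)))
E
python3 m.py
```

```text
foot 289.5 221.3947296142578 19.549915313720703 [514.3695545   -1.59113961  22.        ] 58.91096149817443
shade 300.6785583496094 147.64285278320312 17.952877044677734 [721.88281481 -29.19469065 120.        ] 51.22513471790972
switch 222.0 240.0 8.062357902526855 [454.62026268 201.65956947  15.        ] 24.471367540643982
160 [164, 168, 166, 112, 0, 5, 20, 6, 4, 15, 5, 40, 151, 181, 151, 121, 85, 0, 12, 0, 13, 12, 0]
164 [161, 163, 164, 163, 164, 165, 170, 174, 149, 111, 111, 107, 167, 163, 130, 97, 22, 0, 0, 0, 0, 75, 83]
168 [168, 171, 139, 75, 43, 41, 48, 47, 43, 44, 79, 150, 180, 144, 107, 87, 175, 167, 164, 164, 161, 164, 164]
172 [33, 51, 56, 52, 56, 59, 55, 56, 52, 56, 143, 174, 157, 123, 81, 87, 102, 102, 107, 109, 108, 104, 103]
176 [0, 46, 60, 55, 56, 56, 54, 54, 53, 112, 154, 170, 138, 100, 74, 115, 110, 103, 97, 107, 111, 107, 105]
180 [168, 166, 112, 7, 0, 10, 0, 7, 34, 155, 181, 150, 115, 71, 103, 110, 109, 110, 109, 109, 100, 95, 95]
184 [161, 163, 162, 165, 163, 161, 166, 167, 134, 136, 165, 127, 85, 131, 172, 170, 163, 168, 166, 165, 167, 166, 165]
188 [165, 163, 164, 163, 162, 162, 162, 137, 145, 180, 144, 104, 86, 174, 164, 164, 162, 166, 164, 161, 164, 160, 163]
192 [163, 162, 162, 163, 161, 165, 165, 146, 174, 156, 119, 74, 144, 167, 163, 164, 164, 162, 163, 163, 161, 164, 161]
196 [162, 162, 162, 163, 163, 164, 133, 152, 166, 136, 97, 89, 173, 163, 166, 162, 163, 162, 163, 161, 164, 162, 162]
200 [165, 166, 167, 169, 169, 139, 146, 179, 152, 109, 71, 156, 167, 164, 165, 162, 162, 165, 161, 161, 164, 160, 163]
204 [12, 10, 19, 17, 30, 157, 173, 163, 132, 96, 16, 0, 16, 52, 121, 129, 139, 174, 168, 165, 163, 161, 162]
```

View pics/crop1.png

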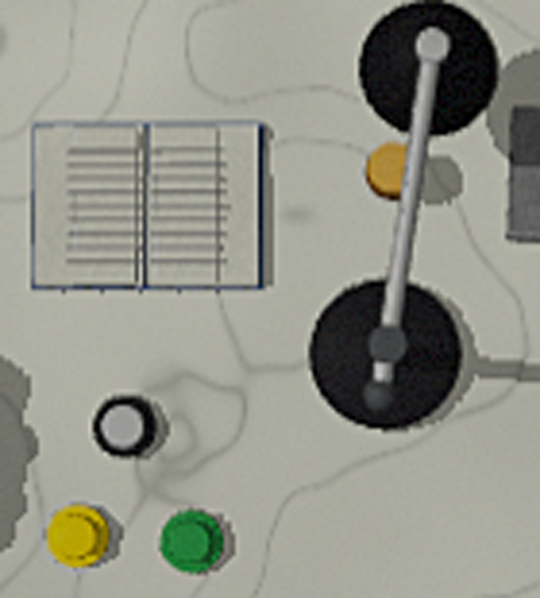

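The enlarged crop confirms the switch: a black housing with a steel-grey button at about px (222.4,240.7), unlike the yellow and green ones. The book outline is centred near px (228.3,183.3), with the gutter at 227.9.

```bash
cat > g.py <<'E'
from h import *
a=load('top1')
cp=lambda x,y:(190+x/3.857-.4,130+y/3.858-.4)
print('book',onz(a,*cp(147.5,206),14),'corners',[onz(a,*cp(x,y),8)[:2] for x,y in((33,123),(266,123),(266,290),(33,290))])
print('post',onz(a,*cp(387,343),212),'cap',onz(a,*cp(432,44),212),'ball',onz(a,*cp(378,394),200))
print('sw',onz(a,*cp(125,427),22), 'bar',onz(a,290.5+1,204,205),onz(a,297.8,168,205))
b=load('sc1')
for n,P in dict(post=(514,-1.6,210),book=(638,185,16),sw=(453,200,20)).items(): print(n,pix(b,P))
E
python3 g.py
```

```text
book [628.37885893 188.26842301  14.        ] corners [array([694.08156205, 282.27693793]), array([696.90805105,  96.23864885]), array([563.87397282,  93.43417935]), array([560.66577056, 278.32875325])]
post [515.45638575  -1.15131195 212.        ] cap [723.39847081 -28.9067893  212.        ] ball [480.57399859   4.36923777 200.        ]
sw [453.80741933 200.75672942  22.        ] bar [554.47857782  -4.72300728 205.        ] [651.38460904 -19.99716569 205.        ]
post [275.57815841 178.95996058]
book [328.54613239 279.02941996]
sw [350.78281095 233.16741329]
```

Emit:
servo_tool:
  steps:
    - [0,0,-0.03,0]
    - [-0.036,-0.022,0,0]
    - [-0.036,-0.022,0,0]
    - [-0.036,-0.022,0,0]
    - [-0.036,-0.022,0,0]
    - [-0.036,-0.022,0,0]
    - [-0.036,-0.022,0,0]
    - [-0.036,-0.022,0,0]
  hand: 0

```text
time_s: 0.9
tool_pos: [412.5, 264.7, 268.5]
eef_rot: [-0.712, -3.059, 0.0]
wrist_force: [0.4, 0.5, -0.1]
opening: 26.2
gripper_force: 0.0
```

Emit:
servo_tool:
  steps:
    - [-0.036,-0.022,0,0]
    - [-0.036,-0.022,0,0]
    - [-0.036,-0.022,0,0]
    - [-0.036,-0.022,0,0]
    - [-0.036,-0.022,0,0]
    - [-0.036,-0.022,0,0]
    - [-0.036,-0.022,0,0]
    - [-0.036,-0.022,0,0]

```text
time_s: 1.7
tool_pos: [593.1, -20.5, 268.2]
eef_rot: [-0.713, -3.059, -0.0]
wrist_force: [0.3, 1.1, -0.0]
opening: 0.4
gripper_force: 0.0
```

Emit:
servo_tool:
  steps:
    - [0,0,0,0.14]
    - [0,0,0,0.14]
    - [0,0,0,0.14]
    - [0,0,0,0.14]
    - [0,0,0,0.14]
    - [0,0,0,0.14]
    - [0,0,0,0.14]
    - [0,0,0,0.14]

```text
time_s: 2.5
tool_pos: [592.4, -18.8, 268.2]
eef_rot: [-2.235, -2.207, 0.001]
wrist_force: [0.1, -0.3, -0.3]
opening: 0.5
gripper_force: 0.0
```

Emit:
servo_tool:
  steps:
    - [0,0,0,0.126]
    - [0,0,0,0]
    - [0,0,0,0]

```text
time_s: 2.8
tool_pos: [592.5, -18.8, 268.4]
eef_rot: [-2.36, -2.073, 0.001]
wrist_force: [0.6, -0.3, -0.3]
opening: 0.6
gripper_force: 0.0
```

```bash
cat > s.py <<'E'
from h import *
def st(th, piv=np.array([515,-1.3])):
    s=manip.get_state(); M=R.from_rotvec(s['eef_rot']).as_matrix(); p=s['tool_pos']
    e=np.array([np.cos(th),np.sin(th)]); n=np.array([-e[1],e[0]]); d=p[:2]-piv
    print(s['time_s'],p.round(1),'yhead',round(np.arctan2(M[1,1],M[0,1]),3),'tilt',M[2].round(3),'r,s',(d@e).round(1),(d@n).round(1),'F',s['wrist_force'].round(2),s['opening'])
    return s,M
E
python3 -c "
from s import *
st(-.133)"
```

```text
2.8 [592.5 -18.8 268.4] yhead -0.13 tilt [ 0.    -0.001 -1.   ] r,s 79.1 -7.1 F [ 0.56 -0.28 -0.29] 0.5500265711923754
```

Emit:
servo_tool:
  steps:
    - [-0.019,0.0155,0,0]
    - [-0.019,0.0155,0,0]
    - [0,0,0.03,0]
    - [0,0,0.03,0]
    - [0,0,0.03,0]
    - [0,0,0,0]
    - [0,0,0,0]

```text
time_s: 3.5
tool_pos: [618.2, -60.6, 178.8]
eef_rot: [-2.362, -2.07, 0.001]
wrist_force: [0.1, 0.6, -0.2]
opening: 0.7
gripper_force: 0.0
```

```bash
python3 -c "
from s import *
st(-.133); grab('wrist','w1')
for d in (.05,.1,.025):
  r,s=110,-16
  print(d,'x',r*np.sin(d)+s*np.cos(d)-s,'y',r*np.cos(d)-s*np.sin(d)-r)"
```

```text
3.5 [618.2 -60.6 178.8] yhead -0.131 tilt [ 0.    -0.001 -1.   ] r,s 110.2 -45.1 F [ 0.08  0.58 -0.15] 0.7486723342175415
0.05 x 5.517704453455156 y 0.6621953517771431
0.1 x 11.061609186702684 y 1.0477928469320972
0.025 x 2.754713290207114 y 0.365585124962692
```

View pics/w1.png

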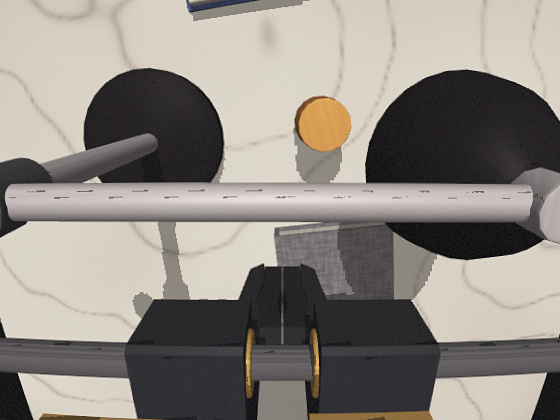

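The wrist view shows the bar running level across rows 180–222. The shut fingers sit clear below it at (283,280), midway between the post at left and the shade at right. Now I'll approach and sweep.

Emit:
servo_tool:
  steps:
    - [0.01,0,0,0]
    - [0.01,0,0,0]
    - [0.005,0,0,0]
    - [0.004,0,0,0]
    - [0.0055,0.0007,0,-0.05]
    - [0.0055,0.0007,0,-0.05]
    - [0.0055,0.0007,0,-0.05]
    - [0.0055,0.0007,0,-0.05]

```text
time_s: 4.35
tool_pos: [626.5, -10.0, 179.1]
eef_rot: [2.143, 2.297, -0.0]
wrist_force: [-0.2, -1.6, 0.7]
opening: 0.3
gripper_force: 0.6
```

```bash
python3 -c "
from s import *
st(.067); grab('wrist','w2')"
```

```text
4.35 [626.5 -10.  179.1] yhead 0.069 tilt [-0.001  0.    -1.   ] r,s 110.7 -16.1 F [-0.2  -1.64  0.68] 0.25575752370821864
```

View pics/w2.png

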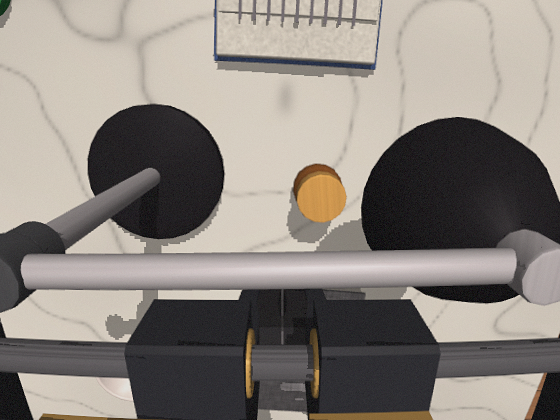

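The fingers are in contact with the bar, with a force of about 1.6 N, and the bar is swinging with them. The foot hasn't moved visibly. Continuing.

Emit:
servo_tool:
  steps:
    - [0.0055,0.0007,0,-0.05]
    - [0.0055,0.0007,0,-0.05]
    - [0.0055,0.0007,0,-0.05]
    - [0.0055,0.0007,0,-0.05]
    - [0.0055,0.0007,0,-0.05]
    - [0.0055,0.0007,0,-0.05]
    - [0.0055,0.0007,0,-0.05]
    - [0.0055,0.0007,0,-0.05]

```text
time_s: 5.2
tool_pos: [621.2, 33.6, 178.9]
eef_rot: [1.645, 2.676, -0.001]
wrist_force: [-0.2, -1.5, 0.7]
opening: 0.6
gripper_force: 0.5
```

Emit:
servo_tool:
  steps:
    - [0.0055,0.0007,0,-0.05]
    - [0.0055,0.0007,0,-0.05]
    - [0.0055,0.0007,0,-0.05]
    - [0.0055,0.0007,0,-0.05]
    - [0.0055,0.0007,0,-0.05]
    - [0.0028,0.0004,0,-0.025]
    - [0.0028,0.0004,0,-0.025]
    - [0,0,0,0]

```text
time_s: 6.0
tool_pos: [606.1, 63.7, 178.8]
eef_rot: [-1.228, -2.891, -0.0]
wrist_force: [-0.5, 0.5, -0.2]
opening: 0.2
gripper_force: 0.0
```

```bash
cat > w.py <<'E'
from s import *
import sys
# bar edges in wrist image -> bar centreline on plane z=200
f=sys.argv[1]; th=float(sys.argv[2]); st(th)
d=grab('wrist',f); g=d['frame'].min(2).astype(int)
P=[]
for u in list(range(60,200,10))+list(range(330,480,10)):
    col=cv2.blur(g[:,u:u+1].astype(np.float32),(1,3)).ravel()
    # brightest run of 30-50 px with bar colour (greyish-pink)
    c=d['frame'][:,u].astype(int); m=((c[:,0]-c[:,1]>3)&(c.min(1)>70)&(c[:,2]>=c[:,1]-2))
    i=np.flatnonzero(m[150:300])+150
    if len(i)>15: P.append((u,np.median(i),i.max()-i.min()))
P=np.array(P); print(P[::4])
Q=np.array([onz(d,u,v,205)[:2] for u,v,_ in P]); vx,vy,x0,y0=cv2.fitLine(Q.astype(np.float32),cv2.DIST_HUBER,0,.01,.01).ravel()
an=np.arctan2(vy,vx); an=an if vx>0 else an+np.pi
e=np.array([np.cos(an),np.sin(an)]); print('arm angle',an,'line offset from pivot', (np.array([515,-1.3])-[x0,y0])@[-e[1],e[0]])
E
python3 w.py w3 .919; python3 -c "from h import *; grab('top','top3')"
```

```text
6.0 [606.1  63.7 178.8] yhead 0.767 tilt [ 0.  0. -1.] r,s 106.9 -33.0 F [-0.47  0.5  -0.19] 0.20575008486095145
[[ 60.  257.   71. ]
 [100.  254.   95. ]
 [140.  261.  117. ]
 [180.  271.   35. ]
 [350.  271.5  36. ]
 [390.  269.5  34. ]
 [430.  268.5  35. ]
 [470.  269.   34. ]]
arm angle 0.7334309 line offset from pivot -9.610847600083524
```

View pics/w3.png

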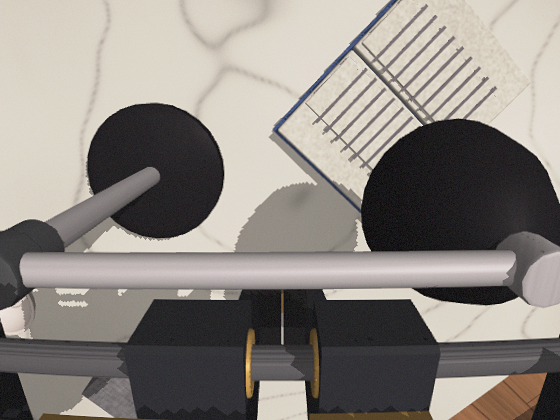

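The bar is nearly aligned with the tool: its centre row is 271 at left and 269 at right, so the arm stands at about 0.77 rad. The book is ahead under the shade. Continuing, slower near the target of 1.03.

Emit:
servo_tool:
  steps:
    - [0.0055,0.0007,0,-0.05]
    - [0.0055,0.0007,0,-0.05]
    - [0.0055,0.0007,0,-0.05]
    - [0.0028,0.0004,0,-0.025]
    - [0.0028,0.0004,0,-0.025]
    - [0.0014,0.0002,0,-0.0125]
    - [0.0014,0.0002,0,-0.0125]
    - [0,0,0,0]

```text
time_s: 6.9
tool_pos: [589.5, 82.1, 178.7]
eef_rot: [-0.896, -3.011, -0.0]
wrist_force: [0.3, 0.6, 0.6]
opening: 0.9
gripper_force: 0.0
```

```bash
sed -i 's/range(60,200,10)/range(180,230,5)/; s/i=np.flatnonzero(m\[150:300\])+150/i=np.flatnonzero(m[235:300])+235/' w.py; python3 w.py w4 1.0; python3 - <<'E'
from h import *
d=grab('top','top4'); f=d['frame']
cv2.imwrite('pics/crop4.png',cv2.resize(f[130:285,190:330,::-1],(540,598),interpolation=cv2.INTER_CUBIC))
E
```

```text
6.9 [589.5  82.1 178.7] yhead 0.992 tilt [ 0. -0. -1.] r,s 110.5 -17.6 F [0.28 0.63 0.57] 0.9012077660111558
[[180.  271.5  33. ]
 [200.  270.5  35. ]
 [220.  270.5  35. ]
 [350.  271.   35. ]
 [390.  270.   35. ]
 [430.  269.5  35. ]
 [470.  269.   35. ]]
arm angle 0.99346703 line offset from pivot -3.109864835590268
```

View pics/w4.png

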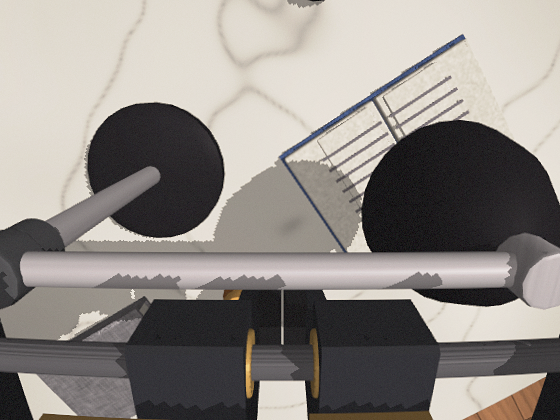

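```bash
python3 - <<'E'
from h import *
d=load('w4')
A,B,G,C=[onz(d,u,v,12)[:2] for u,v in((282,158),(465,37),(376,98),(346,252))]
ab=(B-A)/np.linalg.norm(B-A); n=np.array([ab[1],-ab[0]])
print('A,B',A,B,np.linalg.norm(B-A),'G',G,'mid cand',(A+B)/2+67*n*np.sign(n@(C-A)),G+67*n*np.sign(n@(C-A)))
print('foot',onz(d,155.5,169.5,22))
for f in('top1','top4'):
  t=load(f); m=(t['frame'].max(2)<60).astype(np.uint8)*255
  s=np.zeros_like(m); s[196:248,264:316]=m[196:248,264:316]
  c=max(cv2.findContours(s,0,2)[0],key=cv2.contourArea); print(f,cv2.minEnclosingCircle(c))
  w=(t['frame'][...,2].astype(int)-t['frame'][...,0]>25).astype(np.uint8); w[:,:190]=0;w[:,262:]=0;w[:155]=0;w[212:]=0
  print('book blue bbox',cv2.boundingRect(cv2.findNonZero(w)))
E
```

```text
A,B [565.07916565  99.15333317] [562.38084416 276.63682557] 177.50400280622677 G [565.49764804 191.24684455] mid cand [630.72226312 188.91357775] [632.48990626 192.26534293]
foot [513.1788422   5.5727666  22.       ]
top1 ((289.5, 221.3947296142578), 19.549915313720703)
book blue bbox (198, 162, 60, 43)
top4 ((284.5, 219.0), 24.88483428955078)
book blue bbox (198, 155, 64, 57)
```

View pics/crop4.png

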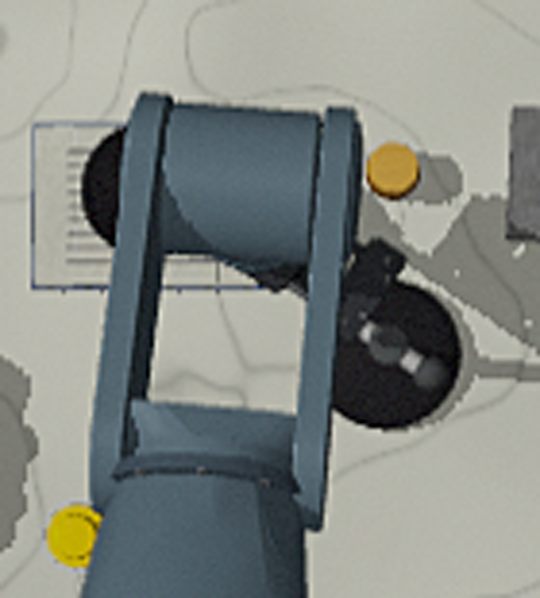

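The crop shows the foot edges (right 462, bottom 430) and the book unchanged, with the shade over the book. I'll push a hair more, back off, and move above the switch so the top camera has a clear view.

Emit:
servo_tool:
  steps:
    - [0.0012,0.0002,0,-0.01]
    - [0.0012,0.0002,0,-0.01]
    - [0,0,0,0]
    - [-0.01,0,0,0]
    - [-0.02,0,0,0]
    - [0,0,-0.03,0]
    - [0,0,-0.03,0]
    - [0,0,-0.03,0]

```text
time_s: 7.8
tool_pos: [613.6, 67.3, 269.4]
eef_rot: [-0.867, -3.019, 0.0]
wrist_force: [-0.8, 0.1, 0.1]
opening: 0.3
gripper_force: 0.0
```

Emit:
servo_tool:
  steps:
    - [0.034,0.005,0,0]
    - [0.034,0.005,0,0]
    - [0.034,0.005,0,0]
    - [0.034,0.005,0,0]
    - [0.034,0.005,0,0]
    - [0.034,0.005,0,0]
    - [0,0,0,0]
    - [0,0,0,0]

```text
time_s: 8.6
tool_pos: [456.6, 201.6, 269.2]
eef_rot: [0.864, 3.019, 0.0]
wrist_force: [0.4, -0.4, 0.8]
opening: 0.2
gripper_force: 0.0
```

```bash
python3 - <<'E'
from s import *
st(1.02)
d=grab('top','top5'); f=d['frame']
cv2.imwrite('pics/crop5.png',cv2.resize(f[130:270,190:330,::-1],(595,595),interpolation=cv2.INTER_CUBIC))
E
```

```text
8.6 [456.6 201.6 269.2] yhead 1.013 tilt [-0.001  0.001 -1.   ] r,s 142.3 156.0 F [ 0.36 -0.41  0.81] 0.20272276003561998
```

View pics/crop5.png

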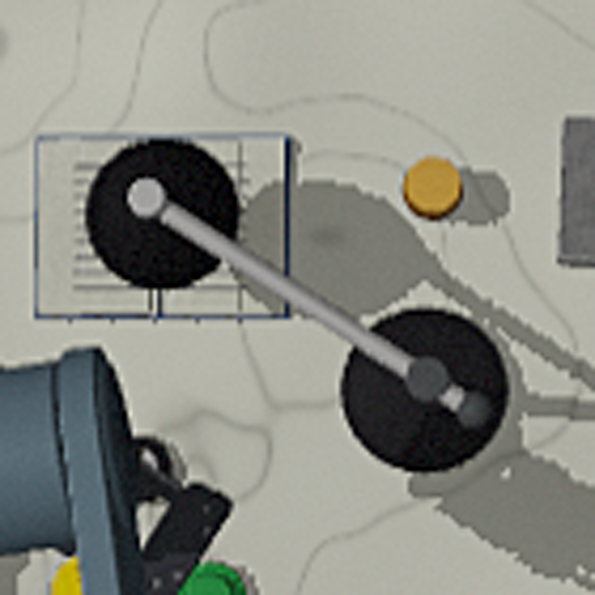

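```bash
python3 - <<'E'
from h import *
t=load('top5'); cp=lambda x,y:(190+x/4.25-.4,130+y/4.25-.4)
cap=onz(t,*cp(146.5,197.5),212)[:2]; post=onz(t,*cp(428,378),212)[:2]; foot=onz(t,*cp(425,389),22)[:2]; ball=onz(t,*cp(474,408.5),205)[:2]
# bar centreline (bright bar between), intensity-based edges along columns
g=t['frame'].astype(int); 
bk=onz(t,*cp(162.5,226.5),14)[:2]
print(cap,post,ball,foot,bk,np.linalg.norm(cap-post))
A=lambda p,q:np.arctan2(*(q-p)[::-1])
print('arm',A(post,cap),A(ball,cap),A(foot,cap),'book from post',A(post,bk),'foot',A(foot,bk))
m=(t['frame'].max(2)<60).astype(np.uint8); s=m*0; s[200:243,268:312]=m[200:243,268:312]
n,l,S,c=cv2.connectedComponentsWithStats(s); print(S[1:][np.argsort(-S[1:,4])][:3])
s=m*0; s[155:205,205:250]=m[155:205,205:250]; n,l,S,c=cv2.connectedComponentsWithStats(s); print(S[1:][np.argsort(-S[1:,4])][:2])
E
```

```text
[625.51633471 176.30407917] [515.38079131  -2.12871606] [497.08328927 -31.27374206] [515.17451661  -1.8788819 ] [628.6893571  188.29730118] 209.6857179976312
arm 1.017797986416371 1.0167239902010967 1.0163343402248677 book from post 1.0340416849638363 foot 1.0326644859707046
[[270 203  40  38 966]]
[[210 163  37  36 825]
 [227 200   1   4   4]]
```

The arm is at 1.017 rad and the book bearing is 1.033. One small extra nudge of 0.015 rad (1.7 mm at the finger), retracing the same path.

Emit:
servo_tool:
  steps:
    - [-0.034,-0.005,0,0]
    - [-0.034,-0.005,0,0]
    - [-0.034,-0.005,0,0]
    - [-0.034,-0.005,0,0]
    - [-0.034,-0.005,0,0]
    - [-0.034,-0.005,0,0]
    - [0,0,0.03,0]
    - [0,0,0.03,0]

```text
time_s: 9.45
tool_pos: [615.6, 64.9, 208.2]
eef_rot: [0.871, 3.016, 0.0]
wrist_force: [0.4, -0.1, -0.2]
opening: 0.2
gripper_force: 0.0
```

Emit:
servo_tool:
  steps:
    - [0,0,0.03,0]
    - [0.015,0,0,0]
    - [0.01,0,0,0]
    - [0.004,0,0,0]
    - [0.001,0,0,0]
    - [0.0009,0.0001,0,-0.008]
    - [0.0008,0.0001,0,-0.007]
    - [0,0,0,0]

```text
time_s: 10.25
tool_pos: [587.1, 84.6, 179.4]
eef_rot: [0.843, 3.025, 0.0]
wrist_force: [0.7, -0.7, -0.0]
opening: 0.5
gripper_force: 0.4
```

Emit:
servo_tool:
  steps:
    - [0,0,0,0]
    - [-0.01,0,0,0]
    - [-0.022,0,0,0]
    - [0,0,-0.03,0]
    - [0,0,-0.03,0]
    - [0,0,-0.03,0]

```text
time_s: 10.85
tool_pos: [614.1, 67.7, 269.1]
eef_rot: [-0.844, -3.025, 0.0]
wrist_force: [-0.4, -1.1, 0.0]
opening: 0.6
gripper_force: 0.0
```

Emit:
servo_tool:
  steps:
    - [0.034,0.005,0,0]
    - [0.034,0.005,0,0]
    - [0.034,0.005,0,0]
    - [0.034,0.005,0,0]
    - [0.034,0.005,0,0]
    - [0.034,0.005,0,0]
    - [0,0,0,0]
    - [0,0,0,0]

```text
time_s: 11.65
tool_pos: [455.1, 199.6, 269.0]
eef_rot: [0.841, 3.026, -0.0]
wrist_force: [0.6, 0.0, -1.0]
opening: 0.6
gripper_force: 0.0
```

```bash
python3 - <<'E'
from s import *
s,M=st(1.02)
d=grab('top','top6')
r=lambda t:cv2.cvtColor(t['frame'],cv2.COLOR_RGB2GRAY)
a,b=r(load('top5')),r(d)
def tm(u,v,w,z):
    T=a[v-w:v+w+1,u-w:u+w+1]; S=b[v-w-6:v+w+7,u-w-6:u+w+7]; k=8
    T,S=[cv2.resize(i,None,fx=k,fy=k,interpolation=cv2.INTER_CUBIC) for i in(T,S)]
    m=cv2.matchTemplate(S,T,cv2.TM_CCOEFF_NORMED); _,v_,_,p=cv2.minMaxLoc(m); return (np.array(p)/k-6),v_
c,_=tm(224,176,6,0); print('cap shift px',c,'foot',tm(293,228,8,0),'book',tm(201,200,8,0))
p0=onz(d,224.07,176.07,212);p1=onz(d,224.07+c[0],176.07+c[1],212); A=lambda p:np.arctan2(p[1]+2.0,p[0]-515.3); print('arm',A(p0),A(p1))
t=np.array([453.8,200.7]); print('to switch',M[:2,:2].T@(t-s['tool_pos'][:2]))
E
```

```text
11.65 [455.1 199.6 269. ] yhead 1.028 tilt [-0.001  0.    -1.   ] r,s 139.8 156.2 F [ 0.57  0.03 -1.01] 0.6286011600110779
cap shift px [-0.375  0.75 ] foot (array([0.125, 0.   ]), 0.9869373440742493) book (array([0., 0.]), 0.9981076717376709)
arm 1.01714523480844 1.0277692974842618
to switch [1.69111094 0.29079053]
```

The arm is at 1.028 rad, aligned to within 0.3°, and the foot and book haven't moved. Now the switch.

Emit:
servo_tool:
  steps:
    - [0.0015,0,0.035,0]
    - [0,0,0.035,0]
    - [0,0,0.035,0]
    - [0,0,0.035,0]
    - [0,0,0.035,0]
    - [0,0,0.035,0]
    - [0,0,0.01,0]
    - [0,0,0,0]

```text
time_s: 12.5
tool_pos: [453.0, 199.2, 47.3]
eef_rot: [-0.845, -3.022, 0.003]
wrist_force: [0.1, -0.3, 0.1]
opening: 0.5
gripper_force: 0.0
```

Emit:
servo_tool:
  steps:
    - [0,0,0.003,0]
    - [0,0,0.003,0]
    - [0,0,0.003,0]
    - [0,0,0.003,0]
    - [0,0,0,0]

```text
time_s: 13.0
tool_pos: [453.5, 200.3, 36.8]
eef_rot: [0.843, 3.026, 0.0]
wrist_force: [0.3, 0.5, -0.4]
opening: 0.3
gripper_force: 0.0
```

Emit:
servo_tool:
  steps:
    - [0,0,0.002,0]
    - [0,0,0.002,0]
    - [0,0,0.002,0]
    - [0,0,0.002,0]
    - [0,0,0,0]

```text
time_s: 13.5
tool_pos: [453.3, 200.2, 28.4]
eef_rot: [-0.843, -3.026, 0.0]
wrist_force: [0.2, -0.3, -0.1]
opening: 0.9
gripper_force: 0.0
```

Emit:
servo_tool:
  steps:
    - [0,0,0.002,0]
    - [0,0,0.002,0]
    - [0,0,0,0]

```text
time_s: 13.8
tool_pos: [453.3, 200.1, 24.4]
eef_rot: [-0.844, -3.026, 0.0]
wrist_force: [0.2, 0.7, -0.1]
opening: 0.6
gripper_force: 0.0
```

Emit:
servo_tool:
  steps:
    - [0,0,0.002,0]
    - [0,0,0.001,0]
    - [0,0,0,0]

```text
time_s: 14.1
tool_pos: [453.6, 200.2, 21.7]
eef_rot: [0.844, 3.026, 0.0]
wrist_force: [0.0, 0.2, 1.9]
opening: 0.8
gripper_force: 0.7
```

Emit:
servo_tool:
  steps:
    - [0,0,0.002,0]
    - [0,0,0.001,0]
    - [0,0,0,0]

```text
time_s: 14.4
tool_pos: [453.7, 200.3, 18.8]
eef_rot: [0.844, 3.026, 0.0]
wrist_force: [0.6, -0.0, 3.0]
opening: 0.4
gripper_force: 1.4
```

Emit:
servo_tool:
  steps:
    - [0,0,0.001,0]
    - [0,0,0.001,0]
    - [0,0,0,0]

```text
time_s: 14.7
tool_pos: [453.7, 200.3, 16.8]
eef_rot: [0.844, 3.026, 0.0]
wrist_force: [-0.4, 0.4, 3.4]
opening: -0.0
gripper_force: 1.8
```

Emit:
servo_tool:
  steps:
    - [0,0,0.001,0]
    - [0,0,0,0]
    - [0,0,0,0]

```text
time_s: 15.0
tool_pos: [453.7, 200.3, 16.3]
eef_rot: [0.843, 3.026, 0.0]
wrist_force: [-2.1, -0.4, 10.2]
opening: 0.2
gripper_force: 4.9
```

The force jumped to 10 N, so the button is on its stop. Releasing.

Emit:
servo_tool:
  steps:
    - [0,0,-0.005,0]
    - [0,0,-0.01,0]
    - [0,0,-0.03,0]
    - [0,0,-0.04,0]
    - [0,0,-0.04,0]
    - [0,0,-0.04,0]
    - [0,0,0,0]
    - [0,0,0,0]

```text
time_s: 15.8
tool_pos: [453.8, 200.3, 181.7]
eef_rot: [0.843, 3.024, 0.001]
wrist_force: [-0.0, 0.5, -0.0]
opening: 0.5
gripper_force: 0.0
```

```bash
python3 - <<'E'
from s import *
st(1.02); d=grab('top','top7')
b=load('top6')['frame'].astype(int); x=d['frame'].astype(int)
print('lamp/book region diff',np.abs(x-b)[150:240,196:320].mean(), (np.abs(x-b)[150:240,196:320].max(2)>60).sum())
print(manip.finish_job())
E
```

```text
15.8 [453.8 200.3 181.7] yhead 1.027 tilt [-0.002  0.001 -1.   ] r,s 139.7 157.7 F [-0.05  0.51 -0.03] 0.5331935354437578
lamp/book region diff 5.971863799283154 312
the job is handed in; nothing more can be done
None
```

The job is handed in at 15.8 s: by my measurements the lamp arm points at the middle of the book to within about 0.3°, the black switch was pressed to its stop and released, and the foot and book had not moved when last checked, before the switch press; the judge's result was not shown.

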